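# Swing the plant-press board shut and lock it

## Task

Close the school plant press: without lifting the loose board, push its back edge, the one facing the grey card cabinet, so that it swings round the short pivot pin until both its slots are fully home and it comes up firmly against the tall post. Then lock it by threading the wide washer and after it the narrow collar down the tall post, each fully home, and let go. Leave the flask, the tumbler and the glass dish where they are.

Things in the scene. Friction and masses are not known exactly. Their poses are not given: they have to be found in the camera images.
- press: fixed plywood base 275 x 295 x 10 mm on the table with a paper sheet on it. Its frame has z up and its origin at table height; the base spans x -150 to +125 and y -120 to +175 mm. Pivot pin at x +22, y +100; tall post at x -100.6, y -2.8 mm. It never moves in a run; its place and heading differ between runs.
- pin (a point): axis of the fixed steel pivot pin, at the top face of the base (10 mm above the table). The pin is 12 mm in diameter and rises 28 mm above the base.
- post: fixed steel post, 12 mm in diameter, rising 54 mm above the base, its top 4 mm tapering to 6 mm. Origin on its axis at the base's top face (10 mm above the table). It stands 160 mm from the pivot pin.
- board: loose flat wooden board 250 x 96 x 12 mm, 0.12 to 0.24 kg, lying loose on the base. Origin on its underside, where the pivot pin's axis lies when the pin is at the bottom of its slot; x along the board to its free end, y to its plain back edge, z up. Spans x -60 to +190, y -18 to +78 mm. A 16 mm slot at x 0, open to the front edge (y -18) and ending at y +6, starts round the pin.
- notch (a point): board x +160, y 0, underside: lies on the tall post's axis when the board is shut. A 20 mm wide slot centred on x +160, open to the front edge and ending at y +6, takes the post there. To shut, the board swings about 50 degrees clockwise seen from above, front edge leading, until it stops hard against the post.
- back (a point): board x +90, y +78, underside: where to push, on the 12 mm high back edge. Pushed squarely between x +75 and +130 it stays on the pin; farther out it may walk off. At first the cabinet is only 29 to 47 mm behind: too near for an upright gripper's body. Shut fingers tilted 20 to 35 degrees, gripper leaning over the board and tips pointing at the cabinet, fit in. Pushing takes 1 to 6 N, more the more the tilted finger bears down.
- file: fixed grey steel card cabinet, 100 mm deep, 320 mm long, 150 mm high, close behind the press. Origin at table height, in the middle of its plain face towards the press; x points away from the press into the cabinet, y along its length.
- washer: loose wide steel washer, 42 mm outside, 16 mm bore, 12 mm thick, lying flat on the table to the right of the press. Origin at the centre of its underside. Home, it rests on the board's top, 12 mm above the post's origin.
- collar: loose narrow steel collar, 30 mm outside, 16 mm bore, 20 mm tall, standing on the table to the right of the press; washer and collar may swap places. Origin at the centre of its underside. Home, it rests on the washer, 24 mm above the post's origin.
- flask: pale green drinking flask, 72 mm in diameter, 205 mm tall, to the left; origin at the centre of its base.
- tumbler: dark grey tumbler, 74 mm in diameter, 135 mm tall, far right; origin at the centre of its base.
- dish: empty glass baking dish, 150 x 210 x 55 mm, far left; origin at the centre of its underside.
Mind the look-alikes: they are no part of the job. What is shaped like the washer but purple is not meant. What is shaped like the collar but purple is not meant.

How it is judged:
By the outcome, as a careful person would: the job done as asked, in the order asked, and still so for the second after the job is handed in, with the robot touching nothing.
It also fails if it takes over 72 s, if anything falls off the work surface, if the arm or the gripper's body presses on something with over 40 N, if the wrist force passes 120 N, or if a joint passes its speed limit or range.

## Robot

A 6-joint arm with a two-finger parallel gripper is mounted at the origin on the work surface. World frame = base frame: x ahead of the robot, y to its left, z up, the work surface at z = 0. Lengths are in mm, angles in rad, forces in N, time in s.
With the tool pointing down it reaches from about 400 to 925 mm from the base axis. Payload 12.5 kg.
Tool frame: the origin (TCP) lies at the very end of the fingers, on their centre line; the grasp point (between the pads) lies 19 mm behind it; z points along the fingers, y is the line along which they close (so a half turn about z gives the same grasp; the last joint's range is limited). The gripper opens to 95 mm and grips with 3 to 60 N. Pads are 20 mm wide; open, the fingers measure 119 mm over their backs; the gripper's body (75 mm by 180 mm) begins 59 mm behind the grasp point.
Start: joints at [1.101, 0.491, 1.559, -0, 1.092, -0.106], TCP at [222.377, 584.119, 214.661] pointing down, gripper open.
Joint ranges: [-3.1, 3.1], [-0.84, 2.19], [0.05, 2.79], [-1.13, 4.28], [0.06, 2.93], [-2.69, 2.69]. Speed limits (rad/s): [2.22, 2.22, 2.79, 3.14, 3.14, 3.14].

## Interface

Orientations are given as [roll, pitch, yaw] about the fixed x, y, z axes, in that order (R = Rz(yaw) Ry(pitch) Rx(roll)).
In Python, from cell import * gives the robot as it stands.
- The arm moves only by the tool jog_arm, never from a script. Its argument "targets" is a list of rows, each an object with "turn": the turn, a rotation vector about the world's x, y, z in degrees, a list of three; "slide": the shift along the world's x, y, z in mm, a list of three; "claw": the opening in per cent of the stroke, from 0 (shut) to 100 (fully open). In form: [{"turn": [wx, wy, wz], "slide": [x, y, z], "claw": claw}, ...]. A call has 1 to 5 rows; each row shifts and turns the commanded pose from where the row before left it; what a row does not reach is not made up. A row lasts 1/8 s, in which the tool goes at most 62.5 mm and 10.7 degrees, less where a joint would pass 70% of its speed; a pose out of reach is approached as far as the arm can. A call with a gripper value outside its range is refused whole. The fingers move at their own pace and stop on an object; the grip force is fixed at half the most. Time passes only in rows, so rows that do not move let the fingers close. It gives the time, the measured TCP pose, the force, the opening and the grip force at its end, in the units of the state.
- state(): the state, without advancing time (a new reading comes with each control period).
- read_camera(name): name is "scene" or "top" or "wrist"; returns a dict with "frame" (480x640x3 uint8, blue, green, red), "mtx" (3x3 intrinsics, pixels), "R" (3x3) and "t" (3): a world point X has camera coordinates R X + t. Camera axes: x right, y down, z forward; pixel columns grow to the right and rows downward; lengths in mm; the calibration is good to about 2 mm. The wrist camera is an equidistant fisheye: a pixel r from the principal point sees the ray r / f radians off the axis. A picture is of the moment at which its call begins. There is no depth.
- job_done(): hands the job in; it is judged then, once.
Trained networks look in the newest picture that a camera, given by its name, has taken for a name from the list of things; names that differ only in an ending like _2 or _b are one class to them, and where a whole thing is asked for, a point or a joint stands for the part that bears it (a point fixed in the world has none). Each returns a list of dicts, best first, with "conf" (0 to 1); they miss things now and then, are a little off and sometimes report something else, mostly with a low value. They report only what shows in the picture. A call takes as long as a camera call. They do not tell look-alikes from the thing itself.
- look_for(query, camera): "xy" ([column, row] in pixels, amid what is visible of it).
The state is a dict: "t": time; "joints": joint angles; "qvel": joint speeds; "tau": joint torques, N m; "eef_pos": TCP position; "tcp_rot": TCP orientation; "ft_force": force on the tool from outside, world axes, zero at the start; "moment": the same for the moment, N m; "opening": opening from 0.0 (shut) to 1.0 (fully open); "grip_force": force on a finger pad.
Only numpy, scipy, OpenCV 4.12 (cv2) and the standard library are available. Lean on these libraries where they do the work, as an engineer would, in place of code of your own. Each camera call takes 0.05 s, during which the arm holds its last target. There are 200 camera calls.

## Working session

There is one attempt and no reset: what is moved stays moved. The work goes in short steps, Python scripts to look and compute and a tool call to move; the robot and the scene stay as the last step left them, time stands still between calls to the robot, and variables do not carry over. Pictures are saved under pics/ and viewed, at most 10 in all, crops included, and the job is handed in when it is done.

Besides the shell and the picture viewer there is one more tool, called after "Emit:" as name([rows], argument=value, ...), one row to a line, values as JSON. jog_arm: Moves the arm, as the interface text tells. Its arguments: {"type":"object","properties":{"targets":{"type":"array","items":{"type":"object","properties":{"turn":{"type":"array","items":{"type":"number"}},"slide":{"type":"array","items":{"type":"number"}},"claw":{"type":"number"}}}}},"required":["targets"]}

```bash
mkdir -p pics; ls
python3 - <<'E'
from cell import *
import cv2, numpy as np
ims=[]
for c in ["scene","top"]:
    d=read_camera(c); cv2.imwrite(f"pics/{c}0.png",d["frame"])
    np.savez(f"{c}.npz",**d)
    print(c,d["mtx"].tolist(),np.round(-d["R"].T@d["t"],1))
    for q in ["press","pin","post","board","notch","back","file","washer","collar","flask","tumbler","dish"]:
        print(q,[(np.round(r["xy"],1).tolist(),round(r["conf"],2)) for r in look_for(q,c)][:3])
print(state())
E
```

```text
pics
scene [[478.7555917418228, 0.0, 322.1827222717529], [0.0, 478.7555917418228, 240.17667591564555], [0.0, 0.0, 1.0]] [ 982.5 -262.1  860.7]
press [([318.9, 232.1], 0.76), ([312.2, 219.1], 0.6)]
pin [([320.3, 236.5], 0.83)]
post []
board [([358.5, 271.6], 0.92)]
notch [([360.1, 271.5], 0.65)]
back [([358.9, 273.8], 0.88)]
file [([386.4, 319.0], 0.93), ([154.6, 390.4], 0.35)]
washer [([240.4, 330.4], 0.91), ([192.1, 345.9], 0.8), ([172.1, 313.6], 0.75)]
collar [([168.7, 242.6], 0.74), ([177.4, 259.9], 0.64)]
flask [([362.2, 272.9], 0.57)]
tumbler [([153.6, 386.3], 0.76)]
dish [([523.2, 223.1], 0.69)]
top [[562.7264500067225, 0.0, 324.07680532334854], [0.0, 562.7264500067225, 237.98486511480866], [0.0, 0.0, 1.0]] [ 455.2   -3.4 1398.5]
press [([312.2, 248.5], 0.83), ([321.4, 140.8], 0.41)]
pin [([314.2, 245.0], 0.55)]
post [([160.6, 281.0], 0.42)]
board [([313.8, 200.9], 0.57)]
notch [([312.5, 200.0], 0.81)]
back [([312.4, 198.8], 0.98)]
file [([324.4, 140.7], 0.66)]
washer [([456.1, 205.6], 0.69), ([452.4, 239.8], 0.59), ([414.8, 202.2], 0.45)]
collar [([440.0, 280.5], 0.56), ([443.8, 301.7], 0.44), ([158.8, 183.1], 0.3)]
flask [([162.6, 278.6], 0.91)]
tumbler [([487.6, 168.0], 0.71)]
dish [([158.0, 184.3], 0.7)]
{'t': 1.3, 'joints': array([ 1.10139192e+00,  4.90867497e-01,  1.55890916e+00, -1.52296389e-05,
        1.09171446e+00, -1.05616564e-01]), 'qvel': array([-0.00118352, -0.00085402, -0.00182314, -0.00105101,  0.00172385,
       -0.00024673]), 'tau': array([-2.85188498e-04, -6.12467980e+01, -2.58421451e+01,  6.92327879e-02,
        4.46799619e-02, -1.82036598e-05]), 'eef_pos': array([222.38098615, 584.1076104 , 214.67798471]), 'tcp_rot': array([3.14149310e+00, 2.41448362e-05, 2.77781183e+00]), 'ft_force': array([0.06979458, 0.1812333 , 0.21682199]), 'moment': array([ 0.02912948, -0.04414063,  0.0180328 ]), 'grip_force': 0.0, 'opening': 0.9978075128733048}
```

View pics/scene0.png

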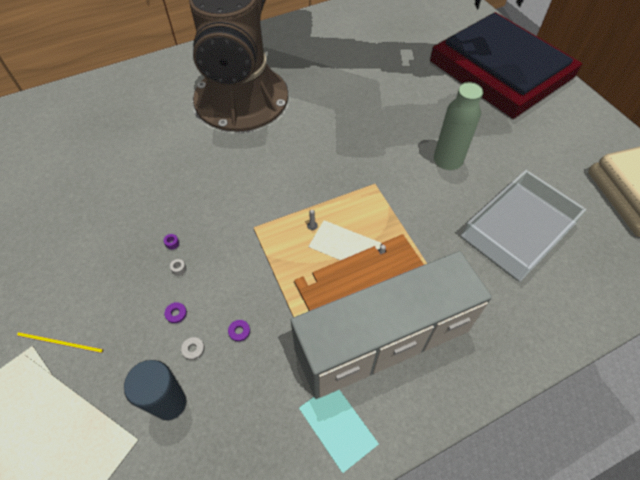

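View pics/top0.png

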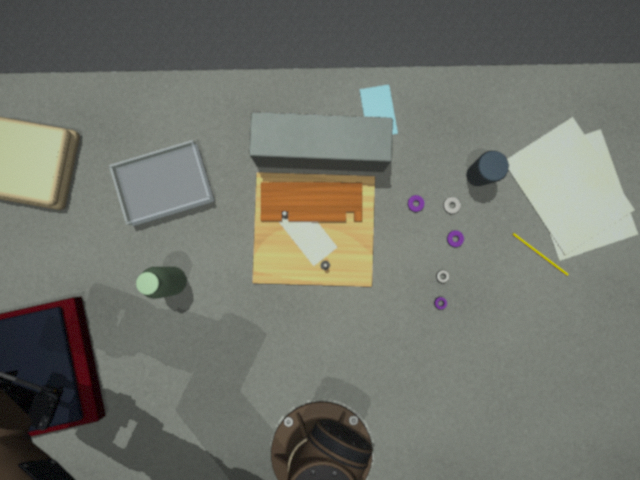

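The scene view shows the pin at (382,249), the post top at (312,212), the steel washer at (192,348) and the steel collar at (177,266). In the top view they are at (285,214), (325,266), (452,205) and (443,277). The other rings are purple. The board's free end points right, and the cabinet is above it.

```bash
cat > h.py <<'E'
import numpy as np, cv2
def ray(d,uv,fish=False):
    K=d["mtx"]; R=d["R"]; t=np.ravel(d["t"])
    x=(uv[0]-K[0,2])/K[0,0]; y=(uv[1]-K[1,2])/K[1,1]
    if fish:
        r=np.hypot(x,y)+1e-12; v=np.array([np.sin(r)*x/r,np.sin(r)*y/r,np.cos(r)])
    else: v=np.array([x,y,1.])
    v=R.T@v; return -R.T@t, v/np.linalg.norm(v)
def atz(d,uv,z,fish=False):
    c,v=ray(d,uv,fish); return np.round(c+v*(z-c[2])/v[2],1)
def tri(*rays):
    A=np.zeros((3,3));b=np.zeros(3)
    for c,v in rays:
        P=np.eye(3)-np.outer(v,v);A+=P;b+=P@c
    X=np.linalg.solve(A,b)
    return np.round(X,1), [round(float(np.linalg.norm((np.eye(3)-np.outer(v,v))@(X-c))),1) for c,v in rays]
def proj(d,X,fish=False):
    p=d["R"]@np.asarray(X,float)+np.ravel(d["t"]); K=d["mtx"]
    if fish:
        r=np.hypot(p[0],p[1]);th=np.arctan2(r,p[2]);q=p[:2]/r*th
    else: q=p[:2]/p[2]
    return np.array([K[0,0]*q[0]+K[0,2],K[1,1]*q[1]+K[1,2]])
E
python3 - <<'E'
from h import *
s=dict(np.load("scene.npz"));t=dict(np.load("top.npz"))
for n,a,b in [("pintop",(382,247),(285,213)),("posttop",(312,210),(325,265)),("washer",(192,348),(452,205)),("collar",(177,266),(443,276.5))]:
    print(n,tri(ray(s,a),ray(t,b)))
for n,p,z in [("base BL",(253,285),10),("base BR",(372,287),10),("base R",(375,172),10),("cab front L bottom-ish top edge",(250,156),150),("cab R",(391,159),150)]: print(n,atz(t,p,z))
E
```

```text
pintop (array([584. ,  77.7,  36. ]), [0.6, 0.6])
posttop (array([455.9, -16.4,  65.3]), [0.7, 0.7])
washer (array([ 598.5, -336.3,    6.1]), [0.5, 0.5])
collar (array([ 421.6, -306.9,   11.7]), [0.8, 0.8])
base BL [410.1 160.3  10. ]
base BR [ 399.2 -132.2   10. ]
base R [ 684.  -146.6   10. ]
cab front L bottom-ish top edge [702.2 146.4 150. ]
cab R [ 689.6 -168.8  150. ]
```

Emit:
jog_arm([
  {"slide":[0,0,60],"turn":[0,0,0],"claw":0},
  {"slide":[0,0,60],"turn":[0,0,0],"claw":0},
  {"slide":[30,-51,10],"turn":[0,0,6],"claw":0},
  {"slide":[30,-51,0],"turn":[0,0,6],"claw":0},
  {"slide":[30,-51,0],"turn":[0,0,6],"claw":0},
])

```text
t: 1.92
eef_pos: [312.9, 429.5, 344.9]
tcp_rot: [3.141, 0.0, 3.096]
ft_force: [0.5, 0.7, -0.2]
opening: 0.532
grip_force: 0.0
```

Emit:
jog_arm([
  {"slide":[30,-51,0],"turn":[0,0,0],"claw":0},
  {"slide":[30,-51,0],"turn":[0,0,0],"claw":0},
  {"slide":[30,-51,0],"turn":[0,0,0],"claw":0},
  {"slide":[30,-51,0],"turn":[0,0,0],"claw":0},
  {"slide":[30,-51,0],"turn":[0,0,0],"claw":0},
])

```text
t: 2.55
eef_pos: [463.1, 174.3, 344.9]
tcp_rot: [3.141, 0.001, 3.092]
ft_force: [1.4, 0.8, -0.4]
opening: 0.024
grip_force: 0.0
```

Emit:
jog_arm([
  {"slide":[30,-51,0],"turn":[0,0,0],"claw":0},
  {"slide":[30,-51,0],"turn":[0,0,0],"claw":0},
  {"slide":[25,-51,0],"turn":[0,0,0],"claw":0},
  {"slide":[0,0,0],"turn":[0,0,0],"claw":0},
])

```text
t: 3.05
eef_pos: [548.5, 20.1, 344.0]
tcp_rot: [-3.141, -0.001, 3.088]
ft_force: [-0.7, -0.0, 0.5]
opening: 0.001
grip_force: 0.0
```

Run:
```python
from cell import *
import cv2, numpy as np
s=state();print(s["eef_pos"],s["tcp_rot"],s["joints"])
d=read_camera("wrist"); cv2.imwrite("pics/w1.png",d["frame"]); np.savez("w1.npz",**d)
print(d["mtx"].tolist(),-d["R"].T@d["t"],d["R"].tolist())
```

```text
[548.4607482   20.05594356 344.01796144] [-3.14134772e+00 -6.65960820e-04  3.08784448e+00] [-8.36811080e-02  2.73292643e-01  1.55369126e+00 -2.73645161e-04
  1.31526710e+00 -1.60066009e+00]
[[371.64829954431775, 0.0, 318.4496886143172], [0.0, 371.64829954431775, 233.03769633968835], [0.0, 0.0, 1.0]] [475.16018067  24.30097061 513.84069746] [[0.053722962975519206, 0.9985553252791016, 0.0010514779506495748], [0.963903650266901, -0.05213361436286822, 0.2610973750454232], [0.2607749916139921, -0.013013401177764195, -0.9653118952641737]]
```

View pics/w1.png

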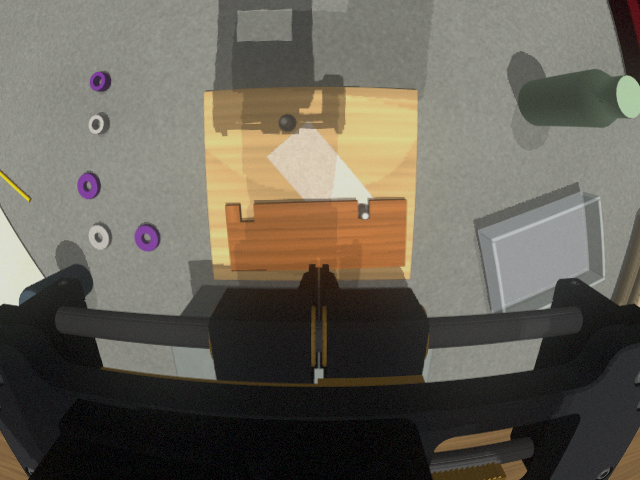

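The wrist view shows the post at (287,121), the pin at (365,214), and near base corners at (205,92) and (417,90). The board corners are at (231,270), (404,267), (227,205) and (406,198). The washer is at (100,237) and the collar at (97,124).

Run:
```python
from h import *
from scipy.optimize import least_squares
D={k:dict(np.load(k+".npz")) for k in ["scene","top","w1"]}
P=[("w1",(205,92),(-150,-120,10)),("w1",(417,90),(-150,175,10)),("w1",(411,279),(125,175,10)),("w1",(213,279),(125,-120,10)),
("w1",(287.5,121.5),(-100.6,-2.8,64)),("w1",(365,214.5),(22,100,38)),
("top",(253,285),(-150,175,10)),("top",(372,287),(-150,-120,10)),("top",(325,265),(-100.6,-2.8,64)),("top",(285,213),(22,100,38)),
("scene",(254,231),(-150,-120,10)),("scene",(377,184),(-150,175,10)),("scene",(312,210),(-100.6,-2.8,64)),("scene",(382,247),(22,100,38))]
def T(p,X):
    c,s=np.cos(p[2]),np.sin(p[2]); return [p[0]+c*X[0]-s*X[1],p[1]+s*X[0]+c*X[1],X[2]]
def res(p,P): return np.concatenate([proj(D[c],T(p,X),c=="w1")-uv for c,uv,X in P])
r=least_squares(res,[560,-20,-.04],args=(P,),x_scale=[10,10,.1],loss="soft_l1")
print("press",np.round(r.x[:2],1),np.degrees(r.x[2]));print(np.round(res(r.x,P).reshape(-1,2),1).tolist())
pin=T(r.x,(22,100,10));post=T(r.x,(-100.6,-2.8,10));print("pin",np.round(pin,1),"post",np.round(post,1))
B=[("w1",(231,270),(190,78,22)),("w1",(404,267),(-60,78,22)),("w1",(227,205),(190,-18,22)),("w1",(406,198),(-60,-18,22)),("w1",(364,203),(0,-16,22))]
B=B[:4]+[("scene",(296,280),(190,-18,22)),("scene",(406,237),(-60,-18,22)),("top",(262,182),(-60,78,22)),("top",(361,222),(190,-18,22)),("top",(261,220),(-60,-18,22))]
b=least_squares(res,[pin[0],pin[1],-1.6],args=(B,),x_scale=[10,10,.1],loss="soft_l1")
print("board",np.round(b.x[:2],1),np.degrees(b.x[2]));print(np.round(res(b.x,B).reshape(-1,2),1).tolist())
for n in [(190,78,22),(-60,78,22),(90,78,22),(110,78,22)]: print(n,np.round(T(b.x,n),1))
t=D["top"]
for uv in [(251,156),(391,159)]: print("cab top edge",atz(t,uv,150))
for uv in [(250,169),(391,172)]: print("cab foot",atz(t,uv,0))
for uv in [(294,321),(463,255)]: print("scene cab top edge",atz(D["scene"],uv,150))
for n,a,bb,c in [("washer",(192,348),(452,205),(99.5,237)),("collar",(177,266),(443,276.5),(97,124.5))]:
    print(n,tri(ray(D["scene"],a),ray(t,bb),ray(D["w1"],c,True)))
```

```text
press [556.7 -18.2] -2.8738010871029402
[[-2.3, -0.8], [1.0, -0.7], [-0.9, 0.4], [0.3, 0.9], [-3.9, -0.2], [0.1, 1.4], [-1.6, -2.2], [-0.7, -0.7], [-0.5, -0.2], [-1.5, -0.1], [-0.9, -4.7], [-2.0, -1.5], [-0.1, 0.4], [0.9, -1.2]]
pin [583.7  80.6  10. ] post [456.1 -15.9  10. ]
board [585.   80.6] -91.78086892328442
[[-0.3, 0.5], [0.4, -0.2], [-2.2, -0.1], [1.0, 2.7], [-2.1, -1.5], [-2.7, -3.7], [-2.0, -0.9], [0.3, -0.8], [-1.7, 0.1]]
(190, 78, 22) [ 657.  -111.7   22. ]
(-60, 78, 22) [664.8 138.2  22. ]
(90, 78, 22) [660.1 -11.8  22. ]
(110, 78, 22) [659.5 -31.7  22. ]
cab top edge [702.2 144.2 150. ]
cab top edge [ 689.6 -168.8  150. ]
cab foot [699.1 164.9   0. ]
cab foot [ 684.9 -187.8    0. ]
scene cab top edge [ 694.5 -164.5  150. ]
scene cab top edge [716.9 147.5 150. ]
washer (array([ 599. , -335.9,    5.9]), [0.4, 1.1, 1.3])
collar (array([ 422.4, -306.7,   12.3]), [0.6, 1.3, 1.2])
```

Emit:
jog_arm([
  {"slide":[43,-13,-40],"turn":[-0.4,-8.3,0],"claw":0},
  {"slide":[43,-13,-40],"turn":[-0.4,-8.3,0],"claw":0},
  {"slide":[43,-14,-40],"turn":[-0.4,-8.4,0],"claw":0},
  {"slide":[0,0,-50],"turn":[0,0,0],"claw":0},
  {"slide":[0,0,-50],"turn":[0,0,0],"claw":0},
])

```text
t: 3.72
eef_pos: [676.0, -15.5, 123.7]
tcp_rot: [3.14, 0.437, 3.093]
ft_force: [0.9, 0.3, -0.2]
opening: 0.002
grip_force: 0.0
```

Emit:
jog_arm([
  {"slide":[0,0,-50],"turn":[0,0,0],"claw":0},
  {"slide":[0,0,0],"turn":[0,0,0],"claw":0},
  {"slide":[0,0,0],"turn":[0,0,0],"claw":0},
])

```text
t: 4.1
eef_pos: [677.1, -16.1, 76.7]
tcp_rot: [3.141, 0.439, 3.093]
ft_force: [0.2, 0.5, 0.6]
opening: 0.006
grip_force: 0.0
```

Run:
```python
from cell import *
import cv2, numpy as np
s=state();print(s["eef_pos"],s["tcp_rot"],s["joints"],s["ft_force"])
d=read_camera("wrist"); cv2.imwrite("pics/w2.png",d["frame"]); np.savez("w2.npz",**d)
```

```text
[677.14994952 -16.12781789  76.67188158] [3.14064027 0.43890708 3.09269324] [-0.1366775   0.61973392  1.86412512  0.17313139  0.22361934 -1.81919735] [0.1528648  0.48559256 0.62847477]
```

View pics/w2.png

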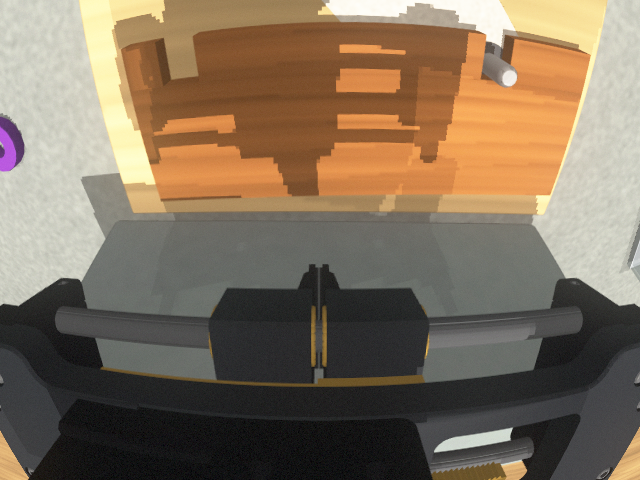

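The board's back edge runs from (160,199) to (552,194). The cabinet foot is at about row 221, and the fingertips are at (318,265).

Run:
```python
from h import *
d=dict(np.load("w2.npz"))
for n,uv,z in [("edgeL",(160,199),22),("edge",(318,196),22),("edgeR",(552,194),22),("base",(318,213),10),("foot",(318,221),0),("footL",(118,221),0),("footR",(532,223),0),("pin",(510,77),38)]: print(n,atz(d,uv,z,True))
print("tip proj",proj(d,(677.1,-16.1,76.7),True), "tip if lowered",proj(d,(677.1,-16.1,18),True))
```

```text
edgeL [ 656.3 -112.3   22. ]
edge [660.6 -15.1  22. ]
edgeR [662.7 139.3  22. ]
base [682.1 -16.1  10. ]
foot [696.5 -16.8   0. ]
footL [ 687.8 -167.8    0. ]
footR [705.5 148.5  -0. ]
pin [583.   79.6  38. ]
tip proj [317.67439936 286.55620587] tip if lowered [317.61585479 214.43764003]
```

Emit:
jog_arm([
  {"slide":[1,-4,-20],"turn":[0,0,0],"claw":0},
  {"slide":[0,0,-20],"turn":[0,0,0],"claw":0},
  {"slide":[0,0,-18],"turn":[0,0,0],"claw":0},
  {"slide":[0,0,0],"turn":[0,0,0],"claw":0},
  {"slide":[0,0,0],"turn":[0,0,0],"claw":0},
])

```text
t: 4.78
eef_pos: [678.2, -20.8, 18.6]
tcp_rot: [3.141, 0.439, 3.092]
ft_force: [-0.3, 0.4, 0.4]
opening: 0.004
grip_force: 0.0
```

Run:
```python
from cell import *
import cv2, numpy as np
s=state();print(s["eef_pos"],s["tcp_rot"],s["joints"],s["ft_force"])
h=np.radians(-1.8)
pin=np.array([583.6,80.3])
p0=s["eef_pos"][:2]
# arc: TCP contact offset first shift 4mm to contact
p=p0+np.array([-4,0])
for a in range(0,56,5):
    c,si=np.cos(np.radians(-a)),np.sin(np.radians(-a)); q=pin+np.array([[c,-si],[si,c]])@(p-pin); print(a,np.round(q,1))
```

```text
[678.22118192 -20.84788157  18.6396124 ] [3.14076002 0.43939807 3.09199829] [-0.14459496  0.71571441  1.88677288  0.38626915  0.10952873 -2.0409985 ] [-0.27939064  0.44499028  0.37065721]
0 [674.2 -20.8]
5 [665.1 -28.4]
10 [655.3 -35. ]
15 [645.  -40.9]
20 [634.2 -45.7]
25 [623.  -49.7]
30 [611.5 -52.6]
35 [599.8 -54.5]
40 [588.  -55.4]
45 [576.2 -55.3]
50 [564.4 -54.1]
55 [552.7 -51.9]
```

Emit:
jog_arm([
  {"slide":[-4,0,0],"turn":[0,0,0],"claw":0},
  {"slide":[-4.5,-3.8,0],"turn":[0,0,-2.5],"claw":0},
  {"slide":[-4.6,-3.8,0],"turn":[0,0,-2.5],"claw":0},
  {"slide":[-4.9,-3.3,0],"turn":[0,0,-2.5],"claw":0},
  {"slide":[-4.9,-3.3,0],"turn":[0,0,-2.5],"claw":0},
])

```text
t: 5.4
eef_pos: [656.3, -34.4, 18.0]
tcp_rot: [3.14, 0.439, 2.927]
ft_force: [2.0, 1.4, 2.1]
opening: 0.005
grip_force: 1.1
```

Run:
```python
from cell import *
import cv2, numpy as np
s=state();print(s["eef_pos"],s["tcp_rot"],s["joints"],s["ft_force"])
d=read_camera("top"); cv2.imwrite("pics/t1.png",cv2.resize(d["frame"][100:320,200:420],None,fx=2.5,fy=2.5))
```

```text
[656.32346859 -34.38660475  18.04828659] [3.1403943  0.43937891 2.92681508] [-0.14009268  0.70167652  1.93637706 -0.43884232  0.07195029 -1.06533839] [2.00188001 1.37270322 2.0859041 ]
```

View pics/t1.png

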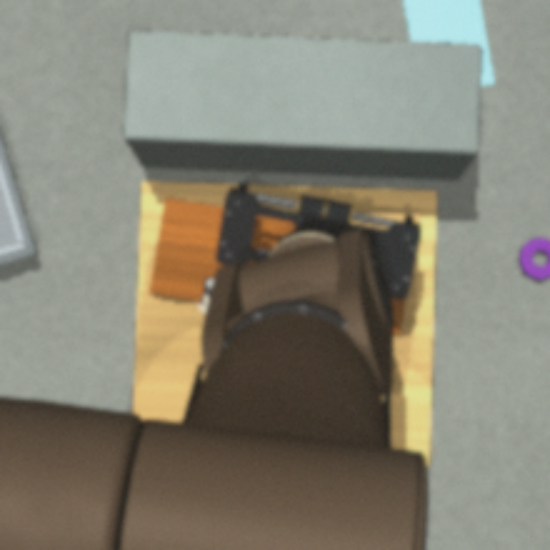

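Emit:
jog_arm([
  {"slide":[-5.1,-3.0,0],"turn":[0.5,1.9,-2.5],"claw":0},
  {"slide":[-5.2,-2.9,0],"turn":[0.6,1.9,-2.5],"claw":0},
  {"slide":[-5.4,-2.4,-0.5],"turn":[0.65,1.9,-2.5],"claw":0},
  {"slide":[-5.4,-2.4,-0.5],"turn":[0.7,1.9,-2.5],"claw":0},
  {"slide":[-5.6,-2.0,-0.5],"turn":[0.8,1.8,-2.5],"claw":0},
])

```text
t: 6.08
eef_pos: [629.0, -46.7, 15.8]
tcp_rot: [3.138, 0.262, 2.709]
ft_force: [1.8, -0.6, 1.6]
opening: 0.004
grip_force: 0.5
```

Run:
```python
from cell import *
s=state();print(s["eef_pos"],s["tcp_rot"],s["joints"],s["ft_force"])
```

```text
[629.01980593 -46.68460973  15.80372053] [3.13777383 0.26187546 2.70904959] [-0.14899309  0.69439124  1.87690125 -0.21735747  0.32452747 -1.0901618 ] [ 1.77751512 -0.59383332  1.55865847]
```

Emit:
jog_arm([
  {"slide":[-9.0,-2.9,0],"turn":[0.9,1.8,-4],"claw":0},
  {"slide":[-9.2,-2.2,0],"turn":[1.0,1.7,-4],"claw":0},
  {"slide":[-9.3,-1.6,0],"turn":[1.1,1.7,-4],"claw":0},
  {"slide":[-9.4,-0.9,-0.5],"turn":[1.1,1.6,-4],"claw":0},
  {"slide":[-9.4,-0.2,-0.5],"turn":[1.2,1.6,-4],"claw":0},
])

```text
t: 6.7
eef_pos: [582.5, -54.4, 14.6]
tcp_rot: [-3.138, 0.087, 2.359]
ft_force: [1.7, -0.0, -0.1]
opening: 0.006
grip_force: 0.5
```

Emit:
jog_arm([
  {"slide":[-4.7,0.2,0],"turn":[0,0,-2],"claw":0},
  {"slide":[-4.7,0.3,0],"turn":[0,0,-2],"claw":0},
])

```text
t: 6.95
eef_pos: [573.3, -54.2, 14.5]
tcp_rot: [-3.138, 0.089, 2.29]
ft_force: [1.0, -0.9, 0.4]
opening: 0.004
grip_force: 0.7
```

Run:
```python
from cell import *
import cv2, numpy as np
s=state();print(s["eef_pos"],s["tcp_rot"],s["joints"],s["ft_force"])
d=read_camera("wrist"); cv2.imwrite("pics/w3.png",d["frame"]);np.savez("w3.npz",**d)
```

```text
[573.26827136 -54.15935264  14.5113744 ] [-3.13792078  0.08853783  2.28968495] [-0.18145356  0.67810261  1.8886019  -0.11855922  0.51072359 -0.79857777] [ 0.98095821 -0.90807016  0.43978191]
```

View pics/w3.png

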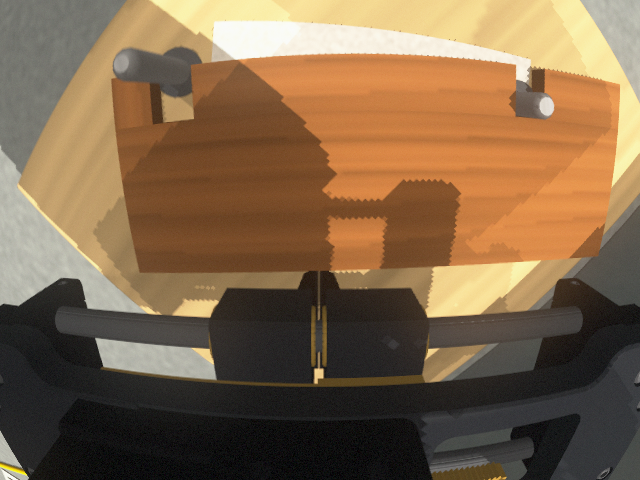

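The board has swung about 43° and the pin is still in its slot at (525,103). The post's foot at (180,70) sits just at the mouth of the free slot (152–193, 80–122).

Run:
```python
from h import *
d=dict(np.load("w3.npz"))
f=lambda uv,z:atz(d,uv,z,True)
P={"fr free":f((112,79),22),"back free":f((139,272),22),"fr pin":f((620,85),22),"back pin":f((601,256),22),"slotL":f((164,122),22),"slotR":f((193,120),22),"pin top":f((543,105),38),"post top":f((125,65),64)}
print(P)
a=np.array([P["back pin"],P["back free"],P["fr pin"],P["fr free"]])
for i in (0,2): v=a[i+1]-a[i];print(np.degrees(np.arctan2(v[1],v[0])),np.hypot(*v[:2]))
for X in [(456.1,-15.9,22),(583.5,80,22),(456.1,-15.9,64),(583.5,80,38)]: print(X,proj(d,X,True))
```

```text
{'fr free': array([434., -36.,  22.]), 'back free': array([ 498.2, -106.1,   22. ]), 'fr pin': array([616.4, 133.8,  22. ]), 'back pin': array([683.6,  65.7,  22. ]), 'slotL': array([468.2, -35.9,  22. ]), 'slotR': array([478.6, -26.9,  22. ]), 'pin top': array([581.8,  78.1,  38. ]), 'post top': array([457.4, -16.3,  64. ])}
-137.18042105915677 252.76154770850732
-137.0488900334848 249.20232743696434
(456.1, -15.9, 22) [170.40192807  69.25916257]
(583.5, 80, 22) [528.91950734 103.56509748]
(456.1, -15.9, 64) [123.12890259  61.92110588]
(583.5, 80, 38) [547.81043459 105.11600137]
```

Emit:
jog_arm([
  {"slide":[-4.7,0.3,0],"turn":[0,0,-2],"claw":0},
  {"slide":[-4.7,0.4,0],"turn":[0,0,-2],"claw":0},
  {"slide":[-3.5,0.5,0],"turn":[0,0,-1.5],"claw":0},
  {"slide":[-1.2,0.6,0],"turn":[0,0,0],"claw":0},
  {"slide":[0,0,0],"turn":[0,0,0],"claw":0},
])

```text
t: 7.62
eef_pos: [559.2, -52.5, 14.3]
tcp_rot: [-3.137, 0.089, 2.196]
ft_force: [0.9, -1.7, 2.1]
opening: -0.001
grip_force: 0.9
```

Emit:
jog_arm([
  {"slide":[-0.9,1.2,0],"turn":[0,0,0],"claw":0},
  {"slide":[-0.9,1.2,0],"turn":[0,0,0],"claw":0},
  {"slide":[0,0,0],"turn":[0,0,0],"claw":0},
])

```text
t: 8.0
eef_pos: [559.0, -51.9, 14.5]
tcp_rot: [-3.138, 0.093, 2.196]
ft_force: [5.3, -16.9, -0.5]
opening: 0.007
grip_force: 8.4
```

Emit:
jog_arm([
  {"slide":[-0.4,0.4,0],"turn":[0,0,0],"claw":0},
  {"slide":[0,0,0],"turn":[0,0,0],"claw":0},
  {"slide":[2,-3,0],"turn":[0,0,0],"claw":0},
  {"slide":[5,-7,5],"turn":[0,0,0],"claw":0},
  {"slide":[5,-7,50],"turn":[0,0,0],"claw":0},
])

```text
t: 8.62
eef_pos: [567.5, -66.6, 67.4]
tcp_rot: [-3.132, 0.084, 2.196]
ft_force: [1.0, -0.5, 0.3]
opening: 0.003
grip_force: 0.0
```

Emit:
jog_arm([
  {"slide":[0,0,50],"turn":[-2.2,-3.1,0],"claw":50},
  {"slide":[0,0,40],"turn":[0,0,0],"claw":75},
  {"slide":[0,0,0],"turn":[0,0,0],"claw":75},
])

```text
t: 9.0
eef_pos: [569.8, -66.7, 162.2]
tcp_rot: [3.122, 0.155, 2.193]
ft_force: [0.7, 0.6, -0.4]
opening: 0.263
grip_force: 0.0
```

Run:
```python
from cell import *
import cv2, numpy as np
s=state();print(s["eef_pos"],s["tcp_rot"],s["joints"],s["ft_force"])
d=read_camera("wrist"); cv2.imwrite("pics/w4.png",d["frame"]);np.savez("w4.npz",**d)
```

```text
[569.83826697 -66.72598666 162.2144859 ] [3.12159525 0.15514164 2.19265425] [-0.18785879  0.44084139  1.82611745 -0.13510052  0.75267051 -0.71823019] [ 0.72928781  0.59568314 -0.43395304]
```

View pics/w4.png

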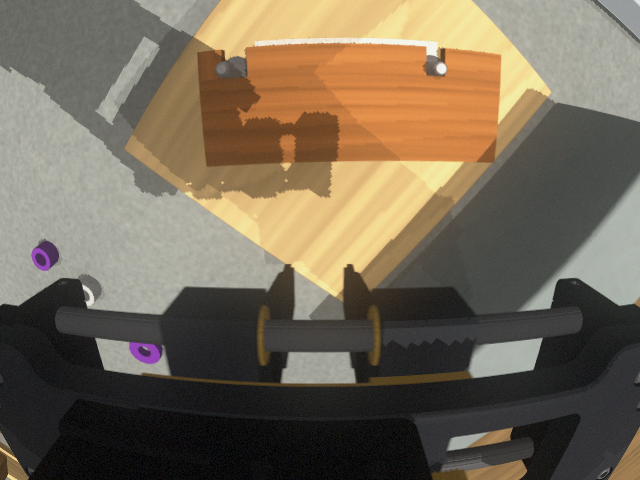

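The board is shut, with the post at (222,68) and the pin at (437,68) each at the bottom of its slot. Next I'll check the board angle numerically.

Run:
```python
from h import *
d=dict(np.load("w4.npz"))
f=lambda uv,z:atz(d,uv,z,True)
a=np.array([f((495,162),22),f((206,166),22),f((500,55),22),f((198,52),22)])
for i in (0,2): v=a[i+1]-a[i];print(np.degrees(np.arctan2(v[1],v[0])),np.hypot(*v[:2]))
print(a, "post",f((221,68),64),"pin",f((441,69),38))
from scipy.spatial.transform import Rotation as R
import cell; s=cell.state(); M=R.from_euler("xyz",s["tcp_rot"]).as_matrix(); print(M[:,2])
# rotvec to get upright with yaw pi/2*? : target yaw 177deg and y-axis
for yaw in (np.pi,2.3,):
    T=R.from_euler("xyz",[np.pi,0,yaw]); print(yaw,np.round((T*R.from_matrix(M).inv()).as_rotvec(degrees=True),1))
```

```text
-142.99297669770837 250.70071798860084
-143.04676983120598 247.52026179688806
[[679.3  54.8  22. ]
 [479.1 -96.1  22. ]
 [620.5 129.1  22. ]
 [422.7 -19.7  22. ]] post [455.3 -16.2  64. ] pin [583.5  78.8  38. ]
[ 0.10336946 -0.11345469 -0.9881512 ]
3.141592653589793 [ 3.2  8.6 54.2]
2.3 [6.2 6.3 6.1]
```

Run:
```python
from h import *
from scipy.optimize import minimize
D={k:dict(np.load(k+".npz")) for k in ["scene","top"]}
M={}
for k,(x0,y0,x1,y1) in {"scene":(110,345,200,430),"top":(455,140,520,200)}.items():
    f=D[k]["frame"].astype(int); m=np.zeros(f.shape[:2],bool)
    sub=f[y0:y1,x0:x1]; m[y0:y1,x0:x1]=(sub.max(2)<85)&(sub[...,0]>sub[...,2]+6)
    m=cv2.morphologyEx(m.astype(np.uint8),cv2.MORPH_OPEN,np.ones((3,3)))
    M[k]=m>0; ys,xs=np.where(m);print(k,m.sum(),xs.min(),xs.max(),ys.min(),ys.max())
th=np.linspace(0,6.28,40)
def cost(p):
    c=0
    for k,m in M.items():
        pts=np.array([proj(D[k],(p[0]+37*np.cos(a),p[1]+37*np.sin(a),z)) for a in th for z in (0,135)])
        h=cv2.convexHull((pts*16).astype(np.int32)); q=np.zeros(m.shape,np.uint8); cv2.fillConvexPoly(q,h,1,shift=4)
        c+=1-(m&(q>0)).sum()/(m|(q>0)).sum()
    return c
r=minimize(cost,[612,-398],method="Nelder-Mead",options={"initial_simplex":[[612,-398],[630,-398],[612,-380]]});print(r.x,r.fun)
```

```text
scene 958 137 184 371 419
top 18 477 479 163 169
[ 673.30931736 -403.30813657] 1.703147735559297
```

Run:
```python
from h import *
from scipy.optimize import minimize
D={k:dict(np.load(k+".npz")) for k in ["scene","top"]}
M={}
for k,R in {"scene":(115,350,80,80),"top":(458,140,60,58)}.items():
    f=D[k]["frame"]; g=np.full(f.shape[:2],cv2.GC_BGD,np.uint8)
    x,y,w,h=R; g[y:y+h,x:x+w]=cv2.GC_PR_BGD
    dk=(f.max(2)<80); g[y:y+h,x:x+w][dk[y:y+h,x:x+w]]=cv2.GC_PR_FGD
    cv2.grabCut(f,g,None,np.zeros((1,65)),np.zeros((1,65)),4,cv2.GC_INIT_WITH_MASK)
    m=(g==1)|(g==3);M[k]=m; ys,xs=np.where(m);print(k,m.sum(),xs.min(),xs.max(),ys.min(),ys.max())
cv2.imwrite("pics/tum.png",np.hstack([cv2.resize(D["scene"]["frame"][340:440,110:210],(400,400)),cv2.resize(D["top"]["frame"][130:210,440:520],(400,400))]))
th=np.linspace(0,6.28,40)
def cost(p):
    c=0
    for k,m in M.items():
        pts=np.array([proj(D[k],(p[0]+37*np.cos(a),p[1]+37*np.sin(a),z)) for a in th for z in (0,135)])
        h=cv2.convexHull((pts*16).astype(np.int32)); q=np.zeros(m.shape,np.uint8); cv2.fillConvexPoly(q,h,1,shift=4)
        c+=1-(m&(q>0)).sum()/(m|(q>0)).sum()
    return c
r=minimize(cost,[612,-398],method="Nelder-Mead",options={"initial_simplex":[[612,-398],[640,-398],[612,-370]]});print(r.x,r.fun)
```

```text
scene 1080 132 185 363 419
top 371 467 494 156 185
[ 671.03635621 -403.60611379] 1.4163204580767026
```

View pics/tum.png

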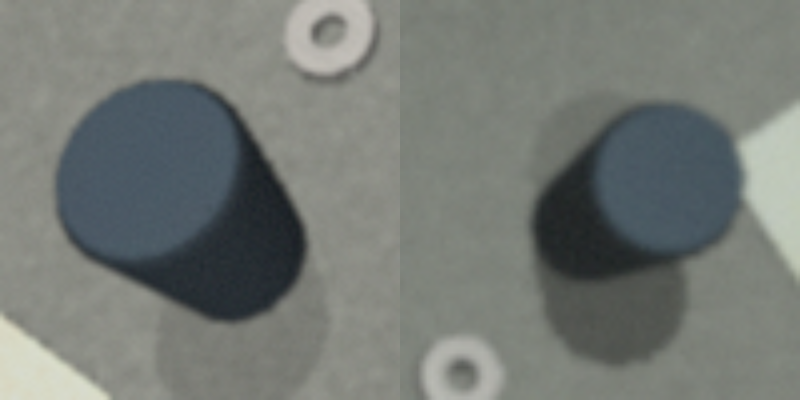

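The tumbler's top disc is centred at scene (147,382.5) and top (493.8,165.4). The washer is beside it at scene (192.8,348.5) and top (452.2,205).

Run:
```python
from h import *
D={k:dict(np.load(k+".npz")) for k in ["scene","top"]}
print(tri(ray(D["scene"],(147,382.5)),ray(D["top"],(493.8,165.4))))
print(tri(ray(D["scene"],(192.8,348.5)),ray(D["top"],(452.2,205))))
for uv in [(415,203),(455,239)]: print(atz(D["top"],uv,6))
for uv in [(440,302)]: print(atz(D["top"],uv,10))
```

```text
(array([ 674.6, -404.7,  129.1]), [0.9, 0.9])
(array([ 598.9, -336.3,    4.2]), [1.5, 1.5])
[ 605.2 -244.7    6. ]
[ 513.5 -341.6    6. ]
[ 358.9 -298.8   10. ]
```

Emit:
jog_arm([
  {"slide":[6,-54,0],"turn":[6.2,6.3,6.1],"claw":75},
  {"slide":[6,-54,0],"turn":[0,0,0],"claw":75},
  {"slide":[6,-54,0],"turn":[0,0,0],"claw":75},
  {"slide":[6,-54,0],"turn":[0,0,0],"claw":75},
  {"slide":[5,-53,-40],"turn":[0,0,0],"claw":75},
])

```text
t: 9.68
eef_pos: [597.3, -326.1, 121.3]
tcp_rot: [-3.136, 0.028, 2.281]
ft_force: [1.1, 0.1, -0.6]
opening: 0.742
grip_force: 0.0
```

Emit:
jog_arm([
  {"slide":[0,0,0],"turn":[0,0,0],"claw":75},
  {"slide":[0,0,0],"turn":[0,0,0],"claw":75},
])

```text
t: 9.93
eef_pos: [596.1, -323.2, 119.8]
tcp_rot: [-3.135, 0.023, 2.281]
ft_force: [0.3, -0.0, 0.5]
opening: 0.749
grip_force: 0.0
```

```bash
cat > ring.py <<'E'
from cell import *
from h import *
import sys
from scipy.spatial.transform import Rotation as R
def rings(z,X0,tag):
    s=state(); print("tcp",np.round(s["eef_pos"],1),np.round(s["tcp_rot"],3),"ft",np.round(s["ft_force"],1),round(s["opening"],3),
      "fix",np.round((R.from_euler("xyz",[np.pi,0,2.3])*R.from_euler("xyz",s["tcp_rot"]).inv()).as_rotvec(degrees=True),1))
    d=read_camera("wrist"); np.savez(tag+".npz",**d); cv2.imwrite(f"pics/{tag}.png",d["frame"])
    u=proj(d,X0,True); print("predicted px",np.round(u,1))
    for n in ("washer","collar"):
        for r in look_for(n,"wrist")[:4]: print(n,np.round(r["xy"],1),round(r["conf"],2),atz(d,r["xy"],z,True))
    return d,u
E
python3 - <<'E'
from ring import *
d,u=rings(12,(599,-336,12),"w5")
E
```

```text
tcp [ 596.1 -323.2  119.8] [-3.135  0.023  2.281] ft [ 0.3 -0.   0.5] 0.749 fix [1.2 0.6 1.1]
predicted px [310.9 242.7]
washer [382.2 154.8] 0.96 [ 594.8 -249.1   12. ]
washer [306.2 233.3] 0.88 [ 591.3 -332.6   12. ]
washer [219.2 175.3] 0.66 [ 510.9 -340.8   12. ]
collar [160.6  70.9] 0.87 [ 420.6 -306.7   12. ]
collar [118.4  24.2] 0.62 [ 360.  -298.1   12. ]
```

View pics/w5.png

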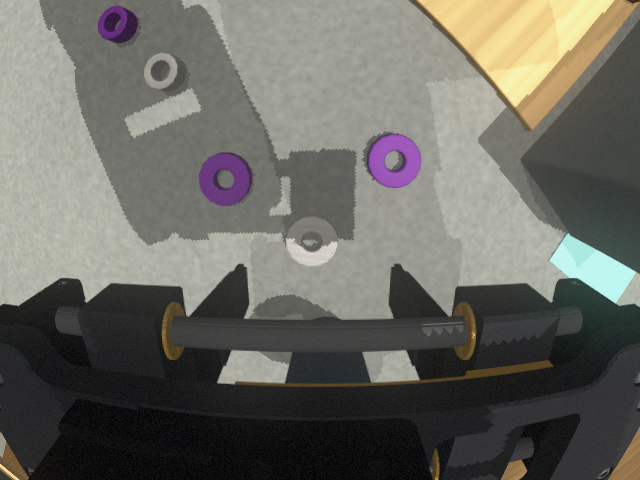

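The steel washer shows at (311.5,241.5), within 1–2 px of my prediction, so I'll go with (598.5,-336).

Emit:
jog_arm([
  {"slide":[2.4,-12.6,-40],"turn":[1.2,0.6,1.1],"claw":75},
  {"slide":[0,0,-40],"turn":[0,0,0],"claw":75},
  {"slide":[0,0,-24],"turn":[0,0,0],"claw":75},
  {"slide":[0,0,0],"turn":[0,0,0],"claw":75},
])

```text
t: 10.58
eef_pos: [598.7, -335.0, 16.2]
tcp_rot: [-3.141, 0.001, 2.301]
ft_force: [0.2, 0.6, 0.1]
opening: 0.752
grip_force: 0.0
```

Run:
```python
from ring import *
rings(12,(598.5,-336,12),"w6")
```

```text
tcp [ 598.7 -335.    16.2] [-3.141e+00  1.000e-03  2.301e+00] ft [0.2 0.6 0.1] 0.752 fix [ 0.  -0.  -0.1]
predicted px [316.3 284.9]
washer [177.1 189.9] 0.87 [ 514.2 -345.2   12. ]
washer [317.7 289.2] 0.83 [ 600.6 -337.3   12. ]
washer [456.2 160.6] 0.73 [ 606.8 -242.8   12. ]
collar [107.6  27.5] 0.71 [ 425.5 -305.6   12. ]
```

Emit:
jog_arm([
  {"slide":[0.8,-1.3,-13],"turn":[0,0,0],"claw":75},
  {"slide":[0,0,0],"turn":[0,0,0],"claw":75},
  {"slide":[0,0,0],"turn":[0,0,0],"claw":10},
  {"slide":[0,0,0],"turn":[0,0,0],"claw":10},
  {"slide":[0,0,0],"turn":[0,0,0],"claw":10},
])

```text
t: 11.35
eef_pos: [599.9, -337.6, 4.3]
tcp_rot: [3.142, 0.003, 2.3]
ft_force: [-1.2, -0.7, 0.3]
opening: 0.492
grip_force: 0.0
```

Emit:
jog_arm([
  {"slide":[0,0,0],"turn":[0,0,0],"claw":10},
  {"slide":[0,0,0],"turn":[0,0,0],"claw":10},
])

```text
t: 11.6
eef_pos: [599.9, -337.6, 4.3]
tcp_rot: [-3.142, 0.003, 2.3]
ft_force: [-1.2, 0.5, 1.3]
opening: 0.426
grip_force: 30.0
```

Emit:
jog_arm([
  {"slide":[0,0,30],"turn":[0,0,0],"claw":10},
  {"slide":[0,0,40],"turn":[0,0,0],"claw":10},
  {"slide":[0,0,50],"turn":[0,0,0],"claw":10},
  {"slide":[0,0,0],"turn":[0,0,0],"claw":10},
])

```text
t: 12.1
eef_pos: [601.2, -338.5, 128.2]
tcp_rot: [3.14, 0.009, 2.3]
ft_force: [-0.5, -0.6, -0.6]
opening: 0.429
grip_force: 30.0
```

Run:
```python
from ring import *
p=state()["eef_pos"]
d,u=rings(p[2]+7.7,p+[0,0,7.7],"w7")
f=d["frame"]; g=cv2.cvtColor(f,cv2.COLOR_BGR2HSV)
sub=f[250:330,250:390]; cv2.imwrite("pics/w7c.png",cv2.resize(sub,None,fx=5,fy=5))
for X in [-21,-8,8,21]:
    q=p+np.array([np.cos(2.3),np.sin(2.3),0])*X+[0,0,7.7]; print(X,proj(d,q,True))
```

```text
tcp [ 601.2 -338.5  128.2] [3.14  0.009 2.3  ] ft [-0.5 -0.6 -0.6] 0.429 fix [ 0.3  0.4 -0. ]
predicted px [318.  293.7]
washer [407.7 141.3] 0.95 [ 582.8 -258.7  135.9]
washer [319.2 272. ] 0.8 [ 594.2 -329.7  135.9]
washer [226.1 163. ] 0.58 [ 529.5 -319.1  135.9]
collar [174.9  52.7] 0.94 [ 477.4 -296.1  135.9]
collar [131.9  10. ] 0.84 [ 443.  -293.   135.9]
-21 [317.98191662 331.41713959]
-8 [317.97123667 308.55278408]
8 [317.95909138 278.29388997]
21 [317.95038422 252.07934891]
```

View pics/w7c.png

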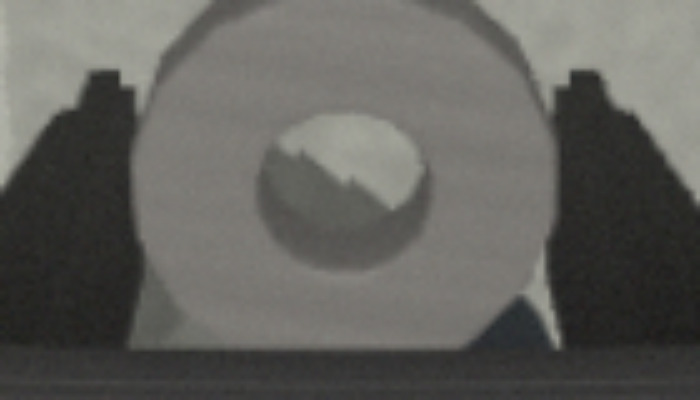

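Emit:
jog_arm([
  {"slide":[-24,53,0],"turn":[0.3,0.4,0],"claw":10},
  {"slide":[-24,53,0],"turn":[0,0,0],"claw":10},
  {"slide":[-24,53,0],"turn":[0,0,0],"claw":10},
  {"slide":[-24,53,0],"turn":[0,0,0],"claw":10},
  {"slide":[-24,53,0],"turn":[0,0,0],"claw":10},
])

```text
t: 12.88
eef_pos: [478.2, -70.9, 122.9]
tcp_rot: [-3.139, -0.008, 2.3]
ft_force: [0.5, 1.0, 0.2]
opening: 0.432
grip_force: 30.0
```

Emit:
jog_arm([
  {"slide":[-23,45,-10],"turn":[0,0,0],"claw":10},
  {"slide":[0,10,-20],"turn":[0,0,0],"claw":10},
  {"slide":[0,0,0],"turn":[0,0,0],"claw":10},
  {"slide":[0,0,0],"turn":[0,0,0],"claw":10},
])

```text
t: 13.38
eef_pos: [457.0, -18.0, 93.9]
tcp_rot: [-3.139, -0.006, 2.3]
ft_force: [0.2, 0.4, -1.0]
opening: 0.429
grip_force: 30.0
```

Run:
```python
from ring import *
from scipy.spatial.transform import Rotation as R
p=state()["eef_pos"]
d,u=rings(p[2]+7.7,p+[0,0,7.7],"w8")
f=d["frame"];Rt=R.from_euler("xyz",state()["tcp_rot"]).as_matrix()
for o in [(10,21.5,0),(10,-21.5,0)]: print("tip",proj(d,p+Rt@np.array(o),True))
for X in [(456,-16,64),(456,-16,22)]: print("post",proj(d,X,True))
g=cv2.cvtColor(f,cv2.COLOR_BGR2GRAY)
print("col 318 rows 240..316"); print(f[240:318:2,318].sum(1).tolist())
print("row 290:",f[290,286:352:2].sum(1).tolist())
```

```text
tcp [457.  -18.   93.9] [-3.139 -0.006  2.3  ] ft [ 0.2  0.4 -1. ] 0.429 fix [-0.2 -0.3  0. ]
predicted px [317.8 293.4]
washer [318.9 272.4] 0.84 [450.2  -9.7 101.6]
tip [361.79138815 268.16883155]
tip [273.93672927 268.12708859]
post [319.06824166 263.03635375]
post [319.01320044 242.50052144]
col 318 rows 240..316
[250, 242, 255, 251, 300, 345, 333, 336, 347, 332, 333, 324, 328, 325, 332, 330, 294, 349, 342, 339, 346, 360, 357, 339, 325, 335, 350, 357, 238, 232, 237, 249, 305, 347, 337, 326, 319, 326, 339]
row 290: [333, 324, 331, 332, 335, 327, 330, 325, 237, 219, 272, 344, 347, 340, 344, 337, 335, 329, 323, 329, 342, 325, 298, 219, 223, 283, 330, 315, 319, 327, 320, 326, 323]
```

Emit:
jog_arm([
  {"slide":[0,0.6,-12],"turn":[-0.2,-0.3,0],"claw":10},
  {"slide":[0,0,-12],"turn":[0,0,0],"claw":10},
  {"slide":[0,0,-5],"turn":[0,0,0],"claw":10},
  {"slide":[0,0,-4],"turn":[0,0,0],"claw":10},
])

```text
t: 14.02
eef_pos: [456.9, -17.1, 60.9]
tcp_rot: [-3.141, 0.0, 2.3]
ft_force: [-0.5, -1.0, 0.3]
opening: 0.431
grip_force: 30.0
```

Emit:
jog_arm([
  {"slide":[0,0,-8],"turn":[0,0,0],"claw":10},
  {"slide":[0,0,-8],"turn":[0,0,0],"claw":10},
  {"slide":[0,0,-8],"turn":[0,0,0],"claw":10},
  {"slide":[0,0,0],"turn":[0,0,0],"claw":10},
])

```text
t: 14.52
eef_pos: [456.7, -17.0, 36.5]
tcp_rot: [-3.141, -0.0, 2.3]
ft_force: [-0.0, -0.1, -0.9]
opening: 0.428
grip_force: 30.0
```

Emit:
jog_arm([
  {"slide":[0,0,-5],"turn":[0,0,0],"claw":10},
  {"slide":[0,0,-4],"turn":[0,0,0],"claw":10},
  {"slide":[0,0,-1],"turn":[0,0,0],"claw":10},
  {"slide":[0,0,0],"turn":[0,0,0],"claw":10},
])

```text
t: 15.02
eef_pos: [456.8, -17.0, 27.1]
tcp_rot: [-3.141, 0.0, 2.3]
ft_force: [0.6, -0.4, -0.8]
opening: 0.43
grip_force: 30.0
```

Next I open to 70% and retreat straight up.

Emit:
jog_arm([
  {"slide":[0,0,0],"turn":[0,0,0],"claw":75},
  {"slide":[0,0,0],"turn":[0,0,0],"claw":75},
  {"slide":[0,0,0],"turn":[0,0,0],"claw":75},
  {"slide":[0,0,40],"turn":[0,0,0],"claw":75},
  {"slide":[0,0,45],"turn":[0,0,0],"claw":75},
])

```text
t: 15.65
eef_pos: [456.4, -16.9, 112.8]
tcp_rot: [-3.14, -0.001, 2.3]
ft_force: [0.2, 0.8, -0.5]
opening: 0.747
grip_force: 0.0
```

Emit:
jog_arm([
  {"slide":[0,0,40],"turn":[0,0,0],"claw":75},
  {"slide":[0,0,0],"turn":[0,0,0],"claw":75},
])

```text
t: 15.9
eef_pos: [457.9, -17.1, 154.6]
tcp_rot: [3.139, 0.005, 2.3]
ft_force: [1.2, -0.4, -0.7]
opening: 0.755
grip_force: 0.0
```

Run:
```python
from ring import *
d,u=rings(34,(456,-16,34),"w9")
print("tip",proj(d,(456,-16,64),True))
c,r=0,0
# bright washer blob around prediction
f=d["frame"];x,y=map(int,u);g=f.astype(int)
m=((g.max(2)-g.min(2))<30)
m2=np.zeros_like(m);m2[y-45:y+45,x-45:x+45]=m[y-45:y+45,x-45:x+45]
n,l,st,ce=cv2.connectedComponentsWithStats(m2.astype(np.uint8));print(st[1:][st[1:,4]>60].tolist(),ce[1:][st[1:,4]>60].round(1).tolist())
for X in (-21,21):
  print([np.round(proj(d,(456+X*a,-16+X*b,z),True),1).tolist() for a,b in((1,0),(0,1)) for z in (34,64)])
```

```text
tcp [457.9 -17.1 154.6] [3.139 0.005 2.3  ] ft [ 1.2 -0.4 -0.7] 0.755 fix [ 0.1  0.3 -0. ]
predicted px [316.6 224.2]
washer [323.2 211.6] 0.76 [453.   -4.7  34. ]
washer [400.2 256.8] 0.58 [527.    9.8  34. ]
tip [316.56860277 234.22135515]
[[292, 196, 51, 50, 1992]] [[316.8, 220.7]]
[[296.9, 207.2], [294.7, 215.5], [299.5, 242.9], [297.7, 254.7]]
[[335.8, 240.9], [337.8, 252.5], [334.2, 205.1], [336.1, 213.1]]
```

Emit:
jog_arm([
  {"slide":[-7,-58,0],"turn":[0.1,0.3,0],"claw":65},
  {"slide":[-7,-58,0],"turn":[0,0,0],"claw":65},
  {"slide":[-7,-58,0],"turn":[0,0,0],"claw":65},
  {"slide":[-7,-58,0],"turn":[0,0,0],"claw":65},
  {"slide":[-8,-57,-20],"turn":[0,0,0],"claw":65},
])

```text
t: 16.68
eef_pos: [420.5, -308.1, 131.4]
tcp_rot: [-3.139, -0.004, 2.3]
ft_force: [0.8, -0.8, -0.3]
opening: 0.649
grip_force: 0.0
```

Emit:
jog_arm([
  {"slide":[0,0,-30],"turn":[0,0,0],"claw":65},
  {"slide":[0,0,0],"turn":[0,0,0],"claw":65},
  {"slide":[0,0,0],"turn":[0,0,0],"claw":65},
])

```text
t: 17.05
eef_pos: [421.0, -305.5, 102.2]
tcp_rot: [-3.139, -0.005, 2.301]
ft_force: [0.3, -0.5, -0.3]
opening: 0.653
grip_force: 0.0
```

Run:
```python
from ring import *
d,u=rings(20,(422,-307,20),"w10")
f=d["frame"].astype(int);x,y=map(int,u)
print("col",x,f[y-40:y+42:2,x].sum(1).tolist());print("row",y,f[y,x-40:x+42:2].sum(1).tolist())
```

```text
tcp [ 421.  -305.5  102.2] [-3.139 -0.005  2.301] ft [ 0.3 -0.5 -0.3] 0.653 fix [-0.1 -0.3 -0. ]
predicted px [317.9 243.8]
washer [371.4 356.8] 0.75 [ 518.  -349.5   20. ]
washer [587.9  18.4] 0.67 [460.6 -15.4  20. ]
washer [597.5  62.5] 0.55 [491.6 -38.4  20. ]
collar [247.3 176.4] 0.87 [ 353.7 -303.5   20. ]
collar [325.4 246.9] 0.57 [ 427.5 -305.1   20. ]
col 317 [274, 268, 276, 277, 270, 268, 264, 273, 273, 273, 286, 385, 383, 380, 363, 283, 275, 271, 262, 272, 279, 277, 269, 276, 287, 299, 389, 380, 376, 373, 439, 435, 445, 446, 448, 463, 460, 463, 466, 460, 454]
row 243 [334, 318, 315, 287, 310, 298, 295, 304, 281, 306, 282, 307, 365, 368, 375, 374, 257, 261, 273, 270, 279, 278, 277, 284, 282, 275, 261, 272, 362, 364, 363, 364, 285, 277, 285, 283, 290, 277, 278, 279, 291]
```

Emit:
jog_arm([
  {"slide":[2,-0.4,-40],"turn":[-0.1,-0.3,0],"claw":65},
  {"slide":[0,0,-40],"turn":[0,0,0],"claw":65},
  {"slide":[0,0,-16],"turn":[0,0,0],"claw":65},
  {"slide":[0,0,0],"turn":[0,0,0],"claw":65},
  {"slide":[0,0,0],"turn":[0,0,0],"claw":10},
])

```text
t: 17.82
eef_pos: [423.4, -306.8, 7.4]
tcp_rot: [-3.142, 0.002, 2.3]
ft_force: [-0.4, 0.2, 0.1]
opening: 0.589
grip_force: 0.0
```

Emit:
jog_arm([
  {"slide":[0,0,0],"turn":[0,0,0],"claw":10},
  {"slide":[0,0,0],"turn":[0,0,0],"claw":10},
  {"slide":[0,0,0],"turn":[0,0,0],"claw":10},
  {"slide":[0,0,0],"turn":[0,0,0],"claw":10},
])

```text
t: 18.32
eef_pos: [423.0, -306.5, 6.6]
tcp_rot: [-3.141, 0.001, 2.3]
ft_force: [-1.5, 1.3, 7.0]
opening: 0.306
grip_force: 30.0
```

Emit:
jog_arm([
  {"slide":[0,0,30],"turn":[0,0,0],"claw":10},
  {"slide":[0,0,50],"turn":[0,0,0],"claw":10},
  {"slide":[0,0,40],"turn":[0,0,0],"claw":10},
  {"slide":[0,0,0],"turn":[0,0,0],"claw":10},
])

```text
t: 18.82
eef_pos: [423.7, -307.1, 128.7]
tcp_rot: [3.141, 0.005, 2.3]
ft_force: [0.4, -0.1, -0.7]
opening: 0.311
grip_force: 30.0
```

Run:
```python
from ring import *
p=state()["eef_pos"];t=np.array([np.cos(2.3),np.sin(2.3),0])
d,u=rings(p[2]+13.4,p+[0,0,13.4],"w11")
print([np.round(proj(d,p+t*X+[0,0,13.4],True),1)[1] for X in (-15,-8,8,15)])
f=d["frame"].astype(int)
print("rows 240-318",f[240:319:2,318].sum(1).tolist());y=int(u[1]);print("row",y,f[y-6,278:360:2].sum(1).tolist())
f=d["frame"]
```

```text
tcp [ 423.7 -307.1  128.7] [3.141 0.005 2.3  ] ft [ 0.4 -0.1 -0.7] 0.311 fix [ 0.2  0.2 -0. ]
predicted px [317.9 298.8]
washer [504.3 295.8] 0.77 [ 495.2 -245.2  142.1]
washer [567.3  18.8] 0.74 [ 421.3 -120.   142.1]
collar [320.1 294.4] 0.9 [ 422.9 -304.7  142.1]
collar [252.7 168.3] 0.89 [ 363.1 -280.7  142.1]
[np.float64(326.8), np.float64(314.0), np.float64(282.9), np.float64(268.6)]
rows 240-318 [432, 434, 428, 429, 421, 428, 428, 411, 267, 269, 257, 269, 271, 273, 339, 381, 373, 364, 357, 351, 370, 433, 440, 446, 461, 456, 441, 422, 319, 249, 255, 251, 264, 259, 252, 265, 301, 376, 352, 351]
row 298 [108, 129, 123, 117, 123, 274, 362, 362, 362, 358, 359, 337, 244, 236, 236, 344, 434, 442, 445, 439, 441, 440, 447, 446, 431, 418, 258, 241, 228, 311, 346, 354, 355, 351, 351, 347, 203, 112, 128, 126, 122]
```

Emit:
jog_arm([
  {"slide":[6.5,55,0],"turn":[0.2,0.2,0],"claw":10},
  {"slide":[6.5,55,0],"turn":[0,0,0],"claw":10},
  {"slide":[6.5,55,0],"turn":[0,0,0],"claw":10},
  {"slide":[6.5,55,0],"turn":[0,0,0],"claw":10},
  {"slide":[6.5,55,0],"turn":[0,0,0],"claw":10},
])

```text
t: 19.6
eef_pos: [454.9, -29.6, 124.9]
tcp_rot: [-3.14, -0.006, 2.3]
ft_force: [1.1, -0.2, -0.7]
opening: 0.307
grip_force: 30.0
```

Emit:
jog_arm([
  {"slide":[0,16,-15],"turn":[0,0,0],"claw":10},
  {"slide":[0,0,-20],"turn":[0,0,0],"claw":10},
  {"slide":[0,0,0],"turn":[0,0,0],"claw":10},
  {"slide":[0,0,0],"turn":[0,0,0],"claw":10},
])

```text
t: 20.1
eef_pos: [455.3, -15.6, 91.0]
tcp_rot: [-3.141, -0.005, 2.3]
ft_force: [0.4, -0.4, -0.1]
opening: 0.311
grip_force: 30.0
```

Collar bottom at 84.4; lowering past the tip.

Emit:
jog_arm([
  {"slide":[0.7,-0.5,-10],"turn":[0,-0.3,0],"claw":10},
  {"slide":[0,0,-8],"turn":[0,0,0],"claw":10},
  {"slide":[0,0,-5],"turn":[0,0,0],"claw":10},
  {"slide":[0,0,-4],"turn":[0,0,0],"claw":10},
  {"slide":[0,0,0],"turn":[0,0,0],"claw":10},
])

```text
t: 20.72
eef_pos: [456.0, -15.9, 63.9]
tcp_rot: [3.138, -0.001, 2.3]
ft_force: [-0.7, -0.1, 0.0]
opening: 0.311
grip_force: 30.0
```

Emit:
jog_arm([
  {"slide":[0,0,-8],"turn":[0,0,0],"claw":10},
  {"slide":[0,0,-7],"turn":[0,0,0],"claw":10},
  {"slide":[0,0,-5],"turn":[0,0,0],"claw":10},
  {"slide":[0,0,-2.5],"turn":[0,0,0],"claw":10},
  {"slide":[0,0,0],"turn":[0,0,0],"claw":10},
])

```text
t: 21.35
eef_pos: [456.0, -15.9, 41.5]
tcp_rot: [3.138, -0.001, 2.3]
ft_force: [0.2, -0.4, -0.6]
opening: 0.311
grip_force: 30.0
```

Emit:
jog_arm([
  {"slide":[0,0,0],"turn":[0,0,0],"claw":70},
  {"slide":[0,0,0],"turn":[0,0,0],"claw":70},
  {"slide":[0,0,0],"turn":[0,0,0],"claw":70},
  {"slide":[0,0,40],"turn":[0,0,0],"claw":70},
  {"slide":[0,0,50],"turn":[0,0,0],"claw":70},
])

```text
t: 21.98
eef_pos: [455.5, -15.8, 132.2]
tcp_rot: [3.14, -0.003, 2.3]
ft_force: [0.9, 0.3, 0.1]
opening: 0.696
grip_force: 0.0
```

Emit:
jog_arm([
  {"slide":[-20,-30,30],"turn":[0,0,0],"claw":70},
  {"slide":[-30,-50,0],"turn":[0,0,0],"claw":70},
  {"slide":[-10,-50,0],"turn":[0,0,0],"claw":70},
  {"slide":[0,-50,0],"turn":[0,0,0],"claw":70},
  {"slide":[0,-50,0],"turn":[0,0,0],"claw":70},
])

```text
t: 22.6
eef_pos: [395.7, -247.6, 161.9]
tcp_rot: [3.138, -0.0, 2.3]
ft_force: [0.5, -0.1, 0.2]
opening: 0.699
grip_force: 0.0
```

Run:
```python
from cell import *
from h import *
c=[]
for k,z in (("scene",(456,-16,40)),("top",(456,-16,40))):
    d=read_camera(k);u=proj(d,z);x,y=map(int,u);c.append(cv2.resize(d["frame"][y-35:y+35,x-35:x+35],(400,400),interpolation=cv2.INTER_CUBIC))
    for zz in (22,34,54,64):print(k,zz,np.round((proj(d,(456,-16,zz))-[x-35,y-35])*400/70))
cv2.imwrite("pics/fin.png",np.hstack(c))
```

```text
scene 22 [201. 228.]
scene 34 [201. 210.]
scene 54 [200. 178.]
scene 64 [199. 162.]
top 22 [202. 205.]
top 34 [202. 205.]
top 54 [203. 205.]
top 64 [203. 205.]
```

View pics/fin.png

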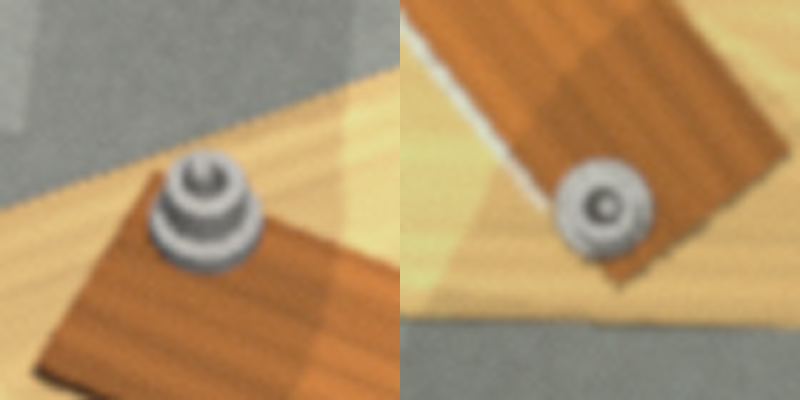

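The washer lies on the board at scene crop (205,225), with the collar seated on it at (205,185) and the post tip showing through the bore. Both are home, so I'm handing in.

```bash
python3 -c "
from cell import *
print(job_done())"
```

```text
the job is handed in; nothing more can be done
None
```

I handed the job in at about 23 s: the press is shut with the board hard against the post, the washer then the collar are home on it, and I never touched the flask, tumbler or dish; I viewed 11 pictures against your limit of 10.

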